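# Lock the curing wand in its cradle with the square key

## Robot

A 6-joint arm with a two-finger parallel gripper is mounted at the origin on the work surface. World frame = base frame: x ahead of the robot, y to its left, z up, the work surface at z = 0. Lengths are in m, angles in rad, forces in N, time in s.
With the tool pointing down it reaches from about 0.35 to 0.975 m from the base axis. Payload 4.9 kg.
Tool frame: the origin (TCP) lies midway between the tips of the shut fingers; the grasp point (between the pads) lies 19 mm behind it (ctrl.hold_point_z is the distance from the TCP to the grasp point, in m); z points along the fingers, y is the line along which they close (so a half turn about z gives the same grasp; the last joint's range is limited). The gripper opens to 85 mm and grips with 20 to 120 N. Pads are 22 mm wide; open, the fingers measure 114 mm over their backs; the gripper's body (76 mm by 85 mm) begins 54 mm behind the grasp point. The pads swing forward as they close: fully open they stand 13 mm farther back than shut.
Start: joints at [-1.333, 0.053, 1.613, -0, 1.476, -0.119], TCP at [0.218, -0.586, 0.211] pointing down, gripper open.
Joint ranges: [-3.01, 3.01], [-1.01, 2.22], [0.06, 2.58], [-1.02, 4.17], [0.09, 2.62], [-3.14, 3.14]. Speed limits (rad/s): [2.57, 2.57, 3.14, 3.14, 3.14, 3.14].

## Interface

Orientations are given as a rotation vector (axis times angle).
In Python, from station import status, viewer, finish_job, ctrl gives the robot as it stands.
- The arm moves only by the shell command python3 -m jog 'ROWS' [FORCE]. ROWS is JSON, a list of rows, each a list of 7 numbers: the turn, a rotation vector about the tool's x, y, z each as a share of 5 degrees, from -1 to 1, then the shift along the tool's x, y, z each as a share of 30 mm, from -1 to 1, then the opening, from -1 (shut) to 1 (fully open). A call has 1 to 5 rows; each row shifts and turns the commanded pose from where the row before left it, along the tool's axes as they then stand; what a row does not reach is not made up. A row lasts 1/8 s, in which the tool goes at most 62.5 mm and 10.7 degrees, less where a joint would pass 70% of its speed; a pose out of reach is approached as far as the arm can. A call with a number of a shift or a turn outside -1 to 1 is refused whole. A call with a gripper value outside its range is refused whole. The fingers move at their own pace and stop on an object; FORCE is the grip in N (left out, the last holds). Time passes only in rows, so rows that do not move let the fingers close. It gives the time, the measured TCP pose, the force, the opening and the grip force at its end, in the units of the state.
- status.get_obs(): the state, without advancing time (a new reading comes with each control period).
- viewer.get_image(name): name is "scene" or "top" or "wrist"; returns a dict with "img" (384x512x3 uint8, red, green, blue), "fovy" (degrees; the focal length in pixels is half the picture's height over the tangent of half this angle, whatever the lens; pixels are square), "cx", "cy" (the principal point, pixels), "distortion" ([k1, k2, p1, p2, k3] as OpenCV has them; the pictures are not rectified), "rvec" (rotation vector, rad) and "tvec" (3), from world to camera coordinates, as OpenCV has them. Camera axes: x right, y down, z forward; pixel columns grow to the right and rows downward; lengths in m; the calibration is good to about 2 mm. A picture is of the moment at which its call begins. There is no depth.
- finish_job(): hands the job in; it is judged then, once.
The state is a dict: "t": time; "q": joint angles; "dq": joint speeds; "effort": joint torques, N m; "tool_pos": TCP position; "tool_rot": TCP orientation; "contact_force": force on the tool from outside, world axes, zero at the start; "wrist_torque": the same for the moment, N m; "opening": finger opening in m; "grip_force": force on a finger pad.
Only numpy, scipy, OpenCV 4.12 (cv2) and the standard library are available. Lean on these libraries where they do the work, as an engineer would, in place of code of your own. Each camera call takes 0.05 s, during which the arm holds its last target. There are 200 camera calls.

## Task

The white curing wand has slid back in the cradle of its grey base: push it along the cradle, without lifting it out, until its nose is home against the end stop. Then take the T-handled key from its block, fit its square end fully into the square recess of the steel keeper knob and turn the knob clockwise with the key until it stops and the keeper's arm lies across behind the wand. Stand the key back in its block, let go of it, and leave the other things on the counter where they are.

Things in the scene. Friction and masses are not known exactly. Their poses are not given: they have to be found in the camera images.
- dock: Grey curing-light base, fixed: block 140 (its x) x 260 (its y) x 45 mm high, black rocker switch on its -x side. Origin: centre of its underside, z up. On its top the cradle, a channel along y centred at x = +35 mm: guide walls 20 mm high, 30 mm apart, from y = -115 to +30; beyond +30 the top is flat and open. The keeper knob's axis is at x = -35, y = +62 mm.
- wand: White curing wand, loose in the cradle, 165 mm along its y, nose to -y (the end stop). Handle 26 x 110 x 26 mm with a flat butt; the round nose, 18 mm thick, adds 55 mm. Origin: under the middle of the handle, 55 mm from the butt, z up. Home, its origin is at y = -5 mm of the base; it starts 20 to 40 mm from that, towards +y.
- cradle_stop (a point): Middle of the cradle end stop's inner face, 13 mm above the base's top, at y = -115 mm of the base; the stop is 28 mm high and the wand's nose touches it when home.
- wand_butt (a point): Centre of the wand's flat butt end, 13 mm above the base's top. Its y in the base's frame is +50 mm when the wand is home.
- keeper (a joint): Turn of the keeper knob about its upright axis, rad, growing clockwise seen from above: 0 = arm swung open (1.25 rad short of the base's +x, towards its +y), 1.25 = closed on its stop, arm along the base's +x, across the channel, 5 mm behind the butt of a wand that is home. Stiff (0.12 N m): stays where it is left.
- recess (a point): Mouth centre of the square recess in the top of the steel keeper knob, on its axis, 24 mm above the base's top. Knob: round, 52 mm across. Recess: 19.2 mm square, 20 mm deep, sides along this point's x and y (the point turns with the knob). The arm, 14 mm wide, points along this point's +x to 76 mm from the axis, 4 to 16 mm above the base's top.
- key: Loose T-handled key, 84 mm tall, upright in its block. Origin: centre of its lower end, z up. Square shank 16 x 16 mm (last 5 mm reduced to 13 x 13 for entry) up to z = 60 mm, sides along its x and y; steel handle bar 80 mm along its x, 16 mm along its y, z = 60 to 84 mm. 0.1 to 0.2 kg.
- key_tip (a point): Centre of the key's lower end (its origin).
- holder: Aluminium key block, fixed, 70 x 70 x 40 mm, with a 22 mm square hole in the middle of its top, 34 mm deep, sides along its x and y. Origin: centre of its underside.
- holder_floor (a point): Centre of the floor of the block's hole, 6 mm above the counter; the key's lower end rests here.
- cutters: Bystander: chrome ligature cutters lying on the counter, 125 mm long along x, 12 mm high. Origin on the counter.
- mirror: Bystander: steel mouth mirror lying, 165 mm long along x, 9 mm high.
- timer: Bystander: mint-green timer cube, 60 mm.
- adhesive: Bystander: small black bottle, 44 mm across, 90 mm high.
- jar: Bystander: glass jar with steel cap, 68 mm across, 85 mm high.
- case: Bystander: blue retainer case, 80 x 70 x 28 mm.
There are look-alikes about, which are no part of the job. There is more than one size of the wand; the one meant has the size given above.

How it is judged:
By the outcome, as a careful person would: the job done as asked, in the order asked, and still so for the second after the job is handed in, with the robot touching nothing.
It also fails if it takes over 61 s, if anything falls off the work surface, if the arm or the gripper's body presses on something with over 40 N, if the wrist force passes 120 N, or if a joint passes its speed limit or range.

## Working session

There is one attempt and no reset: what is moved stays moved. The work goes in short steps, Python scripts to look and compute and a shell command to move; the robot and the scene stay as the last step left them, time stands still between calls to the robot, and variables do not carry over. Pictures are saved under pics/ and viewed, at most 10 in all, crops included, and the job is handed in when it is done.

```bash
ls; mkdir -p pics; python3 - <<'E'
from station import status, viewer, ctrl
import cv2,pickle,numpy as np
d={n:viewer.get_image(n) for n in("scene","top","wrist")}
pickle.dump(d,open('d0.pkl','wb'))
for n in d:
  print(n,{k:np.round(v,3) for k,v in d[n].items() if k!='img'})
  cv2.imwrite(f'pics/{n}0.png',cv2.resize(d[n]['img'][:,:,::-1],(800,600),interpolation=cv2.INTER_CUBIC))
print(status.get_obs(),ctrl.hold_point_z)
E
```

```text
pics
scene {'fovy': np.float64(47.843), 'cx': np.float64(249.44), 'cy': np.float64(187.94), 'distortion': array([0.019, 0.   , 0.   , 0.   , 0.   ]), 'rvec': array([ 1.963,  1.156, -0.554]), 'tvec': array([-0.228, -0.199,  1.502])}
top {'fovy': np.float64(56.236), 'cx': np.float64(262.698), 'cy': np.float64(188.443), 'distortion': array([0.009, 0.   , 0.   , 0.   , 0.   ]), 'rvec': array([ 2.16 , -2.194,  0.07 ]), 'tvec': array([-0.01 ,  0.504,  0.97 ])}
wrist {'fovy': np.float64(69.306), 'cx': np.float64(253.622), 'cy': np.float64(187.946), 'distortion': array([-0.05,  0.  ,  0.  ,  0.  ,  0.  ]), 'rvec': array([-2.35 ,  1.63 ,  0.271]), 'tvec': array([-0.625, -0.043,  0.381])}
{'t': 0.15, 'q': array([-1.33297380e+00,  5.32526612e-02,  1.61397287e+00,  2.40866234e-05,
        1.47601733e+00, -1.19023108e-01]), 'dq': array([-2.05274123e-04, -7.36259935e-05, -3.57081746e-03, -1.38806130e-05,
        3.53639113e-04, -4.19388645e-04]), 'effort': array([ 2.73373153e-04, -3.94243062e+01, -3.70722413e+01, -1.13468957e-04,
        4.70028841e-03, -2.20136592e-06]), 'tool_pos': array([ 0.21819511, -0.58511901,  0.20981947]), 'tool_rot': array([-3.09009743e+00, -5.57266319e-01,  1.16224703e-04]), 'contact_force': array([ 0.15350029, -0.21265314, -0.28802819]), 'wrist_torque': array([ 4.75525192e-03, -2.71713327e-02, -4.62060888e-05]), 'grip_force': 0.0, 'opening': 0.08550632788831573} 0.0187
```

View pics/top0.png

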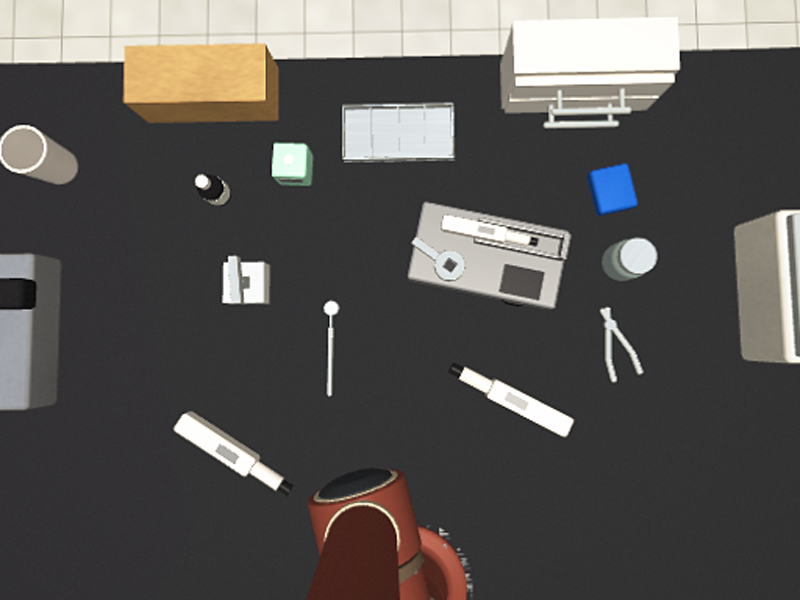

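View pics/scene0.png

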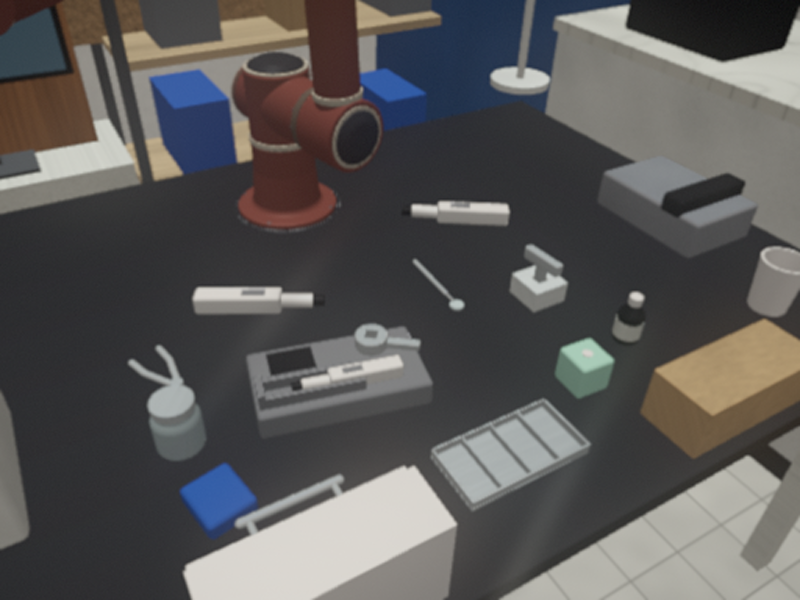

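The top view (800x600 scale) shows the dock with top-face corners at about (425,203), (570,231), (556,307) and (408,279). The knob is at (450,264), the wand's butt at (442,224), and its nose points right. The key stands in its block at (240,281). The two larger wands on the counter are look-alikes.

```bash
cat > h.py <<'E'
import numpy as np,cv2
from scipy.spatial.transform import Rotation as R
def K(d):
    f=d['img'].shape[0]/2/np.tan(np.radians(d['fovy'])/2)
    return np.array([[f,0,d['cx']],[0,f,d['cy']],[0,0,1.]])
def cam(d):
    r=R.from_rotvec(np.array(d['rvec'])).as_matrix(); return r,-r.T@np.array(d['tvec'])
def ray(d,px,z):
    """pixels (native) to world points on plane z"""
    p=cv2.undistortPoints(np.array(px,float).reshape(-1,1,2),K(d),np.array(d['distortion'])).reshape(-1,2)
    r,c=cam(d); v=np.c_[p,np.ones(len(p))]@r
    return c+v*((z-c[2])/v[:,2])[:,None]
def proj(d,P):
    return cv2.projectPoints(np.array(P,float).reshape(-1,1,3),np.array(d['rvec']),np.array(d['tvec']),K(d),np.array(d['distortion']))[0].reshape(-1,2)
def rel(tp,tr,p,yaw=None):
    """world displacement to p in tool axes, units of 30 mm"""
    return R.from_rotvec(tr).inv().apply(np.array(p)-tp)/0.03
E
python3 - <<'E'
from h import *;import pickle
D=pickle.load(open('d0.pkl','rb'));d=D['top'];s=.64
np.set_printoptions(precision=4,suppress=True)
for n in D:
  r,c=cam(D[n]);print(n,c,r[2])
q=np.array([(425,203),(570,231),(556,307),(408,279)])*s
c=ray(d,q,.045);print('dock top',c,c.mean(0)); 
for a,b in((0,1),(1,2),(2,3),(3,0)):v=c[b]-c[a];print(np.linalg.norm(v[:2]),np.degrees(np.arctan2(v[1],v[0])))
print('knob',ray(d,[np.array((450,264))*s],.069))
print('butt',ray(d,[np.array((443,224))*s],.071))
print('armtip',ray(d,[np.array((416,241))*s],.061))
print('holder',ray(d,np.array([(223,263),(268,262),(269,304),(223,304)])*s,.04))
print('keybar',ray(d,np.array([(235,257),(235,304)])*s,.09))
T=np.array([.21819511,-.58511901,.20981947]);Rt=R.from_rotvec([-3.09009743,-.557266319,0]).as_matrix()
r,c=cam(D['wrist']);print('cam in tool',Rt.T@(c-T),'R',(r@Rt)); print('tool axes',Rt)
E
```

```text
scene [ 1.252  -0.4616  0.7522] [-0.6885  0.4013 -0.6041]
top [ 0.4288 -0.0287  1.0049] [ 0.076   0.0108 -0.997 ]
wrist [ 0.2961 -0.5567  0.3738] [-0.3021 -0.1117 -0.9467]
dock top [[ 0.6607 -0.0459  0.045 ]
 [ 0.6071 -0.2946  0.045 ]
 [ 0.4765 -0.2661  0.045 ]
 [ 0.5287 -0.0144  0.045 ]] [ 0.5682 -0.1553  0.045 ]
0.25447143876817335 -102.15933258493351
0.13369553905043016 167.67035104661053
0.25704962814927296 78.28785198805203
0.1357336087911301 -13.412189947972308
knob [[ 0.5503 -0.0856  0.069 ]]
butt [[ 0.618  -0.0751  0.071 ]]
armtip [[ 0.5916 -0.0292  0.061 ]]
holder [[0.5624 0.3065 0.04  ]
 [0.5628 0.2282 0.04  ]
 [0.4898 0.2262 0.04  ]
 [0.4911 0.3058 0.04  ]]
keybar [[0.5651 0.2694 0.09  ]
 [0.4875 0.2687 0.09  ]]
cam in tool [ 0.083   0.0004 -0.164 ] R [[ 0.0008  1.     -0.0005]
 [-0.9466  0.0006 -0.3224]
 [-0.3224  0.0007  0.9466]]
tool axes [[ 0.937   0.3493 -0.0003]
 [ 0.3493 -0.937   0.0016]
 [ 0.0003 -0.0016 -1.    ]]
```

```bash
python3 -m jog --help 2>&1 | head -20
```

```text
invalid input: not JSON, or not a number
```

```bash
python3 -m jog '[[0,0,1,0,0,0,-1],[0,0,1,0,0,0,-1],[0,0,1,0,0,0,-1],[0,0,1,0,0,0,-1],[0,0,1,0,0,0,-1]]' >/dev/null
python3 -m jog '[[0,0,1,0,0,0,-1],[0,0,0.5,0,0,0,-1],[0,0,0,0.48,-0.97,0,-1],[0,0,0,0.48,-0.97,0,-1],[0,0,0,0.48,-0.97,0,-1]]'
python3 -m jog '[[0,0,0,0.48,-0.97,0,-1],[0,0,0,0.48,-0.97,0,-1],[0,0,0,0.48,-0.97,0,-1],[0,0,0,0.48,-0.97,0,-1],[0,0,0,0.48,-0.97,0,-1]]' >/dev/null
python3 -m jog '[[0,0,0,0.48,-0.97,0,-1],[0,0,0,0.48,-0.97,0,-1],[0,0,0,0.48,-0.97,0,-1],[0,0,0,0.48,-0.97,0,-1],[0,0,0,0.48,-0.97,0,-1]]' >/dev/null
python3 -m jog '[[0,0,0,0.48,-0.97,0,-1],[0,0,0,0.48,-0.97,0,-1],[0,0,0,0.48,-0.97,0,-1],[0,0,0,0.48,-0.97,0,-1],[0,0,0,0,0,0,-1]]'
python3 - <<'E'
from station import viewer,status
from h import *
import pickle
d=viewer.get_image('wrist');pickle.dump(d,open('d1.pkl','wb'))
cv2.imwrite('pics/w1.png',cv2.resize(d['img'][:,:,::-1],(800,600),interpolation=cv2.INTER_CUBIC))
o=status.get_obs();print(o['t'],o['tool_pos'],o['tool_rot'],o['q'])
E
```

```text
t: 1.4
tool_pos: [0.2792, -0.5083, 0.2103]
tool_rot: [-3.123, 0.33, 0.0]
contact_force: [0.7, 0.5, -0.7]
opening: -0.0005
grip_force: 0.0
t: 3.28
tool_pos: [0.5616, -0.1514, 0.2103]
tool_rot: [-3.124, 0.325, 0.001]
contact_force: [-0.1, -0.6, 0.0]
opening: 0.0004
grip_force: 0.0
3.325 [ 0.56099423 -0.15236566  0.21029092] [ 3.12440519e+00 -3.27336039e-01 -1.69119628e-03] [-3.92989484e-01 -4.94404400e-02  1.71601662e+00 -3.91323887e-04
  1.47602395e+00  1.38661739e+00]
```

View pics/w1.png

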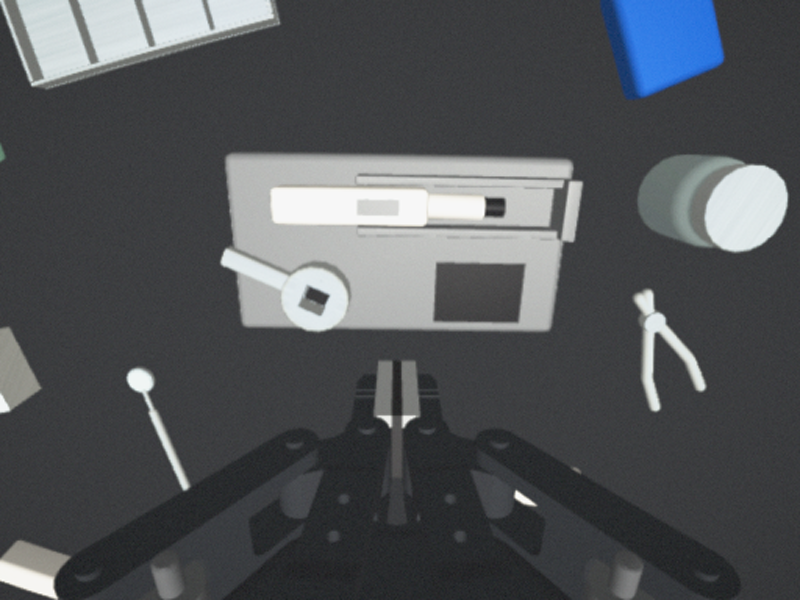

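The wrist view (800x600) shows the dock top with corners at (229,154), (572,160), (551,330) and (242,326). The knob disc is at (315,298), with its dark recess visible and its arm to the upper left. The wand's butt edge is at (271,206), and the end stop is at about (570,210).

```bash
cat > dock.py <<'E'
from h import *
def dock(d,verbose=True):
    img=d['img'].astype(int); g=img.mean(2)
    m=(g>85).astype(np.uint8)
    m=cv2.morphologyEx(m,cv2.MORPH_CLOSE,np.ones((5,5)))
    n,l,st,ce=cv2.connectedComponentsWithStats(m)
    P0=proj(d,[[.568,-.155,.045]])[0]
    # component nearest the expected place, biggest
    i=max(range(1,n),key=lambda i:st[i,4]-60*np.linalg.norm(ce[i]-P0))
    c=max(cv2.findContours((l==i).astype(np.uint8),cv2.RETR_EXTERNAL,cv2.CHAIN_APPROX_NONE)[0],key=len)
    return c.reshape(-1,2),(l==i)
E
python3 - <<'E'
from dock import *;import pickle
np.set_printoptions(precision=4,suppress=True)
d=pickle.load(open('d1.pkl','rb'))
c,m=dock(d)
print('mask bbox',c.min(0)*1.5625,c.max(0)*1.5625)
w=ray(d,c,.045)[:,:2]
e=lambda a:np.array([np.cos(a),np.sin(a)])
# robust sides: express in dock frame guess, fit lines
a=np.radians(-12.);o=np.array([.568,-.155])
for it in range(4):
    X=(w-o)@e(a);Y=(w-o)@e(a+np.pi/2)
    res={}
    for nm,u,v,h in(('+x',X,Y,.07),('-x',-X,Y,.07),('+y',Y,X,.13),('-y',-Y,X,.13)):
        s=(abs(u-h)<.008)&(abs(v)<(.1 if 'x' in nm else .055))
        for k in range(3):
            p=np.polyfit(v[s],u[s],1); s&=abs(u-np.polyval(p,v))<.0025
        res[nm]=(p,s.sum())
    dx=(res['+x'][0][1]-res['-x'][0][1])/2; dy=(res['+y'][0][1]-res['-y'][0][1])/2
    da=np.mean([-np.arctan(res['+x'][0][0]),np.arctan(res['-x'][0][0])])
    o=o+dx*e(a)+dy*e(a+np.pi/2); a+=da
print('dock',o,np.degrees(a),{k:(v[0],v[1]) for k,v in res.items()})
dk=lambda p:np.c_[(p[:,:2]-o)@e(a),(p[:,:2]-o)@e(a+np.pi/2)]
g=d['img'].mean(2)
print('expected knob',o-.035*e(a)+.062*e(a+np.pi/2))
# bright
b=((g>165)).astype(np.uint8)
P=proj(d,[[*(o-.035*e(a)+.062*e(a+np.pi/2)),.069]])[0];print('knob px',P*1.5625)
b2=cv2.morphologyEx(b,cv2.MORPH_CLOSE,np.ones((13,13)))
b2=cv2.morphologyEx(b2,cv2.MORPH_OPEN,cv2.getStructuringElement(cv2.MORPH_ELLIPSE,(19,19)))
n,l,st,ce=cv2.connectedComponentsWithStats(b2)
for i in range(1,n): print(st[i],ce[i]*1.5625)
i=l[int(P[1])+11,int(P[0])]
if i:
    cc=max(cv2.findContours((l==i).astype(np.uint8),cv2.RETR_EXTERNAL,cv2.CHAIN_APPROX_NONE)[0],key=len).reshape(-1,2)
    k=ray(d,cc,.069)[:,:2];(kc,kr)=cv2.minEnclosingCircle(k.astype(np.float32));print('knob circ',kc,kr,k.mean(0))
# recess: dark region near knob
x0,y0=P.astype(int)
dm=np.zeros_like(b);dm[y0-14:y0+15,x0-14:x0+15]=(g[y0-14:y0+15,x0-14:x0+15]<165)
cc=max(cv2.findContours(dm,cv2.RETR_EXTERNAL,cv2.CHAIN_APPROX_NONE)[0],key=len).reshape(-1,2)
k=ray(d,cc,.069)[:,:2]*1000;r=cv2.minAreaRect(k.astype(np.float32));print('recess rect mm',r)
# wand butt: bright row profile
for z,y in((.071,197),(.071,206),(.071,215)):
    row=g[int(y*.64)];x=np.arange(150,200);s=row[150:200];j=np.argmax(np.diff(s));print('butt px',x[j]*1.5625,dk(ray(d,[[x[j]+.5,y*.64]],z)),dk(ray(d,[[x[j]+.5,y*.64]],.05)))
cv2.imwrite('pics/crop.png',cv2.resize(d['img'][85:225,130:390,::-1],None,fx=3,fy=3,interpolation=cv2.INTER_CUBIC))
E
```

```text
mask bbox [220.3125 151.5625] [581.25 331.25]
dock [ 0.5699 -0.1564] -12.759852654903371 {'+x': (array([0.0005, 0.0689]), np.int64(175)), '-x': (array([0.0005, 0.0689]), np.int64(146)), '+y': (array([-0.0057,  0.1299]), np.int64(74)), '-y': (array([0.1104, 0.1299]), np.int64(59))}
expected knob [ 0.5494 -0.0882]
knob px [316.1804 298.8169]
[   0    0  174   53 5667] [113.0876  28.3864]
[  147   101   224   111 20185] [389.6214 233.9962]
[ 451  106   53   55 2234] [745.2999 207.6258]
[ 17 373  19  11 163] [ 40.625  592.1396]
knob circ (0.5746588706970215, -0.1581948697566986) 0.1298750936985016 [ 0.5772 -0.1642]
recess rect mm ((548.68310546875, -86.13729858398438), (17.856199264526367, 18.563373565673828), 51.51669692993164)
butt px 268.75 [[0.0399 0.0909]] [[0.0375 0.0969]]
butt px 268.75 [[0.0337 0.0913]] [[0.0309 0.0974]]
butt px 270.3125 [[0.0274 0.0907]] [[0.0242 0.0967]]
```

View pics/crop.png

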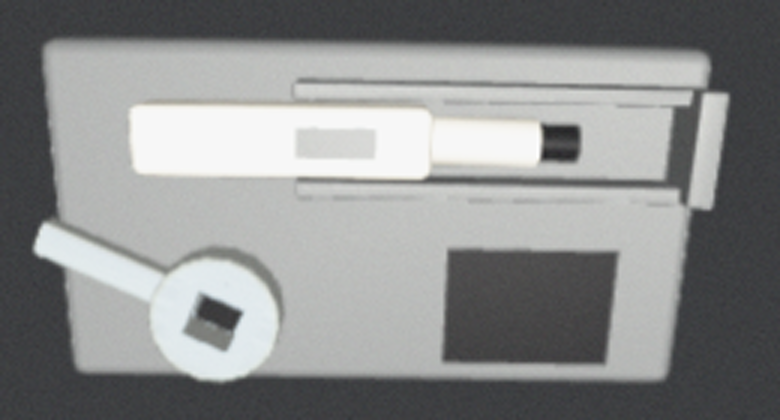

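The crop confirms it: wand butt at about dock y = 91 mm, channel clear ahead of the nose, and the recess near (548.7, -86) mm. Next I go behind the butt with shut fingers.

```bash
python3 -m jog '[[0,0,0.16,0.37,-0.96,0,-1],[0,0,0,0.37,-0.96,0,-1],[0,0,0,0.37,-0.96,0,-1],[0,0,0,0.38,-0.98,0,-1],[0,0,0,0,0,1,-1]]' >/dev/null
python3 -m jog '[[0,0,0,0,0,1,-1],[0,0,0,0,0,1,-1],[0,0,0,0,0,1,-1],[0,0,0,0,0,0.9,-1],[0,0,0,0,0,0.3,-1]]'
python3 -m jog '[[0,0,0,0,0,0,-1]]'
cat > rep.py <<'E'
from station import status
from h import *
np.set_printoptions(precision=4,suppress=True)
o=status.get_obs();r=R.from_rotvec(o['tool_rot']).as_matrix()
a=np.radians(-12.76);D=np.array([.5699,-.1564]);p=o['tool_pos']
e=lambda a:np.array([np.cos(a),np.sin(a)])
print('t',o['t'],'p',p,'yaw',np.degrees(np.arctan2(r[1,0],r[0,0])),'tilt',r[2,:2],'dock xy',(p[:2]-D)@e(a),(p[:2]-D)@e(a+np.pi/2),'F',o['contact_force'],'open',o['opening'],o['grip_force'],'q6',o['q'][5])
E
python3 rep.py
```

```text
t: 4.58
tool_pos: [0.628, -0.0505, 0.0524]
tool_rot: [-3.122, 0.354, 0.007]
contact_force: [-0.3, -0.3, -0.6]
opening: -0.0
grip_force: 0.0
t: 4.7
tool_pos: [0.6295, -0.0504, 0.0545]
tool_rot: [3.122, -0.353, -0.002]
contact_force: [0.2, -0.0, 0.1]
opening: 0.0
grip_force: 0.0
t 4.7 p [ 0.6295 -0.0504  0.0545] yaw -12.901962451873173 tilt [-0.001   0.0002] dock xy 0.0347252140700866 0.11656761804645317 F [ 0.2216 -0.035   0.0889] open 1.7497141061466377e-05 0.0 q6 1.5984924912056824
```

```bash
python3 -m jog '[[0,0,0,0,0.4,0,-1],[0,0,0,0,0.3,0,-1],[0,0,0,0,0.3,0,-1],[0,0,0,0,0.3,0,-1],[0,0,0,0,0.2,0,-1]]'; python3 -m jog '[[0,0,0,0,0.05,0,-1],[0,0,0,0,0.05,0,-1]]'; python3 rep.py
```

```text
t: 5.32
tool_pos: [0.6199, -0.0944, 0.0549]
tool_rot: [3.122, -0.352, 0.0]
contact_force: [-0.6, -0.5, 0.2]
opening: 0.0002
grip_force: 0.0
t: 5.58
tool_pos: [0.6193, -0.0965, 0.0547]
tool_rot: [-3.122, 0.352, 0.0]
contact_force: [0.1, 0.5, -0.6]
opening: 0.0001
grip_force: 0.0
t 5.575 p [ 0.6193 -0.0965  0.0547] yaw -12.849989905275113 tilt [-0.0001 -0.0001] dock xy 0.03496566796632081 0.06929699533067565 F [ 0.1321  0.4522 -0.5891] open 5.2618706378861684e-05 0.0 q6 1.5217035107928651
```

```bash
for i in 1; do python3 -m jog '[[0,0,0,0,0.05,0,-1],[0,0,0,0,0.05,0,-1],[0,0,0,0,0.05,0,-1]]'; python3 rep.py;  python3 -m jog '[[0,0,0,0,0.04,0,-1],[0,0,0,0,0.04,0,-1]]'; python3 rep.py; done
python3 - <<'E'
from station import viewer
from h import *
import pickle
d=viewer.get_image('wrist');pickle.dump(d,open('d2.pkl','wb'))
cv2.imwrite('pics/w2.png',cv2.resize(d['img'][:,:,::-1],(800,600),interpolation=cv2.INTER_CUBIC))
E
```

```text
t: 5.95
tool_pos: [0.6183, -0.1009, 0.0548]
tool_rot: [-3.122, 0.351, 0.0]
contact_force: [-0.2, 0.1, 0.6]
opening: -0.0002
grip_force: 0.0
t 5.95 p [ 0.6183 -0.1009  0.0548] yaw -12.84461643091465 tilt [-0.0001 -0.    ] dock xy 0.03497637416392132 0.0648111225132059 F [-0.22    0.0748  0.612 ] open -0.00016693436093711368 0.0 q6 1.5144505216745867
t: 6.2
tool_pos: [0.6178, -0.1034, 0.0548]
tool_rot: [3.122, -0.352, 0.0]
contact_force: [-0.5, -0.8, 0.3]
opening: 0.0003
grip_force: 0.0
t 6.2 p [ 0.6178 -0.1034  0.0548] yaw -12.855609074417814 tilt [ 0. -0.] dock xy 0.03500179223374845 0.062288349384415416 F [-0.4615 -0.8179  0.2624] open 0.00030944700942731117 0.0 q6 1.5106283803951677
```

View pics/w2.png

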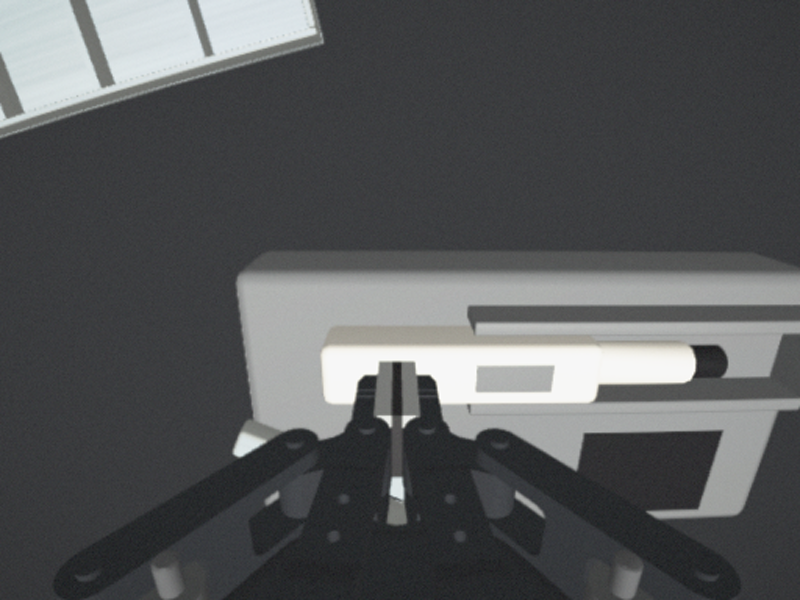

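```bash
python3 - <<'E'
from h import *;import pickle
np.set_printoptions(precision=4,suppress=True)
a=np.radians(-12.76);D=np.array([.5699,-.1564]);e=lambda a:np.array([np.cos(a),np.sin(a)])
dk=lambda p:np.c_[(p[:,:2]-D)@e(a),(p[:,:2]-D)@e(a+np.pi/2)]
d=pickle.load(open('d2.pkl','rb'));s=.64
r,c=cam(d);print('cam',c,dk(c[None]))
print('TCP px',proj(d,[[.6178,-.1034,.0548]])/s)
print('butt top mid',dk(ray(d,[[323*s,375*s]],.071)))
print('wand top edges near/far',dk(ray(d,np.array([[450,403],[450,346]])*s,.071)))
print('noseend',dk(ray(d,np.array([[727,362]])*s,.06)))
print('dock corner +x+y',dk(ray(d,np.array([[240,275]])*s,.045)))
d=pickle.load(open('d1.pkl','rb'))
print('nose before',dk(ray(d,np.array([[505,207]])*s,.06)),'wand edges',dk(ray(d,np.array([[340,224],[340,187]])*s,.071)), 'hand/nose step',dk(ray(d,np.array([[428,206]])*s,.07)),'walls',dk(ray(d,np.array([[400,179],[400,231],[565,205],[574,205],[358,230]])*s,.065)))
E
```

```text
cam [ 0.6989 -0.1225  0.2189] [[0.1183 0.0615]]
TCP px [[394.8166 355.4406]]
butt top mid [[0.0348 0.0899]]
wand top edges near/far [[0.0223 0.0404]
 [0.0471 0.0414]]
noseend [[ 0.0336 -0.0782]]
dock corner +x+y [[0.0674 0.1273]]
nose before [[ 0.0341 -0.0751]] wand edges [[0.0217 0.0424]
 [0.0471 0.0419]] hand/nose step [[ 0.035  -0.0189]] walls [[ 0.0526  0.0009]
 [ 0.0162  0.0002]
 [ 0.0371 -0.1167]
 [ 0.0373 -0.1231]
 [ 0.0165  0.0304]]
```

The wrist view shows the wand's butt still at (323,375), to the left of the fingers at (397,365), so the wand seems unmoved. There was also no contact force. I'll check with the scene camera before moving further.

```bash
python3 - <<'E'
from station import viewer
from h import *
d=viewer.get_image('scene')
print(proj(d,[[.6178,-.1034,.0548]]))
cv2.imwrite('pics/s2.png',cv2.resize(d['img'][150:300,130:330,::-1],(800,600),interpolation=cv2.INTER_CUBIC))
E
```

```text
[[244.13274545 237.88941134]]
```

View pics/s2.png

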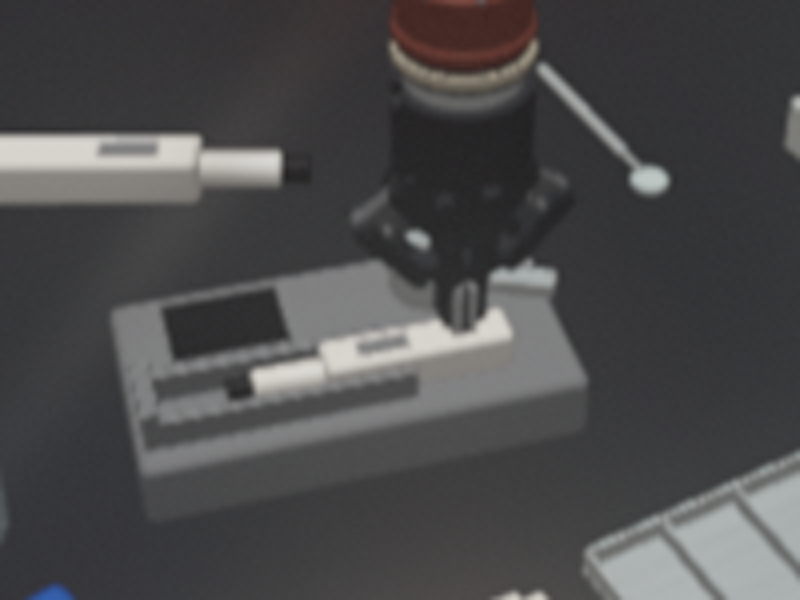

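The scene crop shows the fingertips at (460,330), on top of the wand near its butt end. The tips look higher than the reported TCP would put them. I'll go back behind the butt and touch the base top gently to calibrate the tip height.

```bash
python3 -m jog '[[0,0,0,0,0,-1,-1],[0,0,0,0,-0.95,0,-1],[0,0,0,0,-0.95,0,-1],[0,0,0,0,0,0.8,-1],[0,0,0,0,0,0.2,-1]]'>/dev/null; python3 -m jog '[[0,0,0,0,0,0,-1]]'; 
for i in 1 2 ; do python3 -m jog '[[0,0,0,0,0,0.1,-1],[0,0,0,0,0,0,-1]]' | egrep 'pos|force' ; done
```

```text
t: 7.05
tool_pos: [0.63, -0.0478, 0.0542]
tool_rot: [-3.122, 0.352, 0.002]
contact_force: [1.0, -0.2, -0.3]
opening: 0.0002
grip_force: 0.0
tool_pos: [0.6308, -0.0481, 0.0523]
contact_force: [0.7, 0.1, -0.5]
grip_force: 0.0
tool_pos: [0.6303, -0.0478, 0.0486]
contact_force: [0.3, -0.5, -0.4]
grip_force: 0.0
```

```bash
python3 -m jog '[[0,0,0,0,0,0.1,-1],[0,0,0,0,0,0,-1]]' | egrep 'pos|force';python3 -m jog '[[0,0,0,0,0,0.1,-1],[0,0,0,0,0,0,-1]]' | egrep 'pos|force'; python3 - <<'E'
from station import viewer
from h import *
d=viewer.get_image('scene');
cv2.imwrite('pics/s3.png',cv2.resize(d['img'][190:265,200:300,::-1],(800,600),interpolation=cv2.INTER_CUBIC))
E
```

```text
tool_pos: [0.6302, -0.0477, 0.0454]
contact_force: [-1.2, 0.1, -0.0]
grip_force: 0.0
tool_pos: [0.6302, -0.0477, 0.0424]
contact_force: [0.2, -0.3, -0.8]
grip_force: 0.0
```

View pics/s3.png

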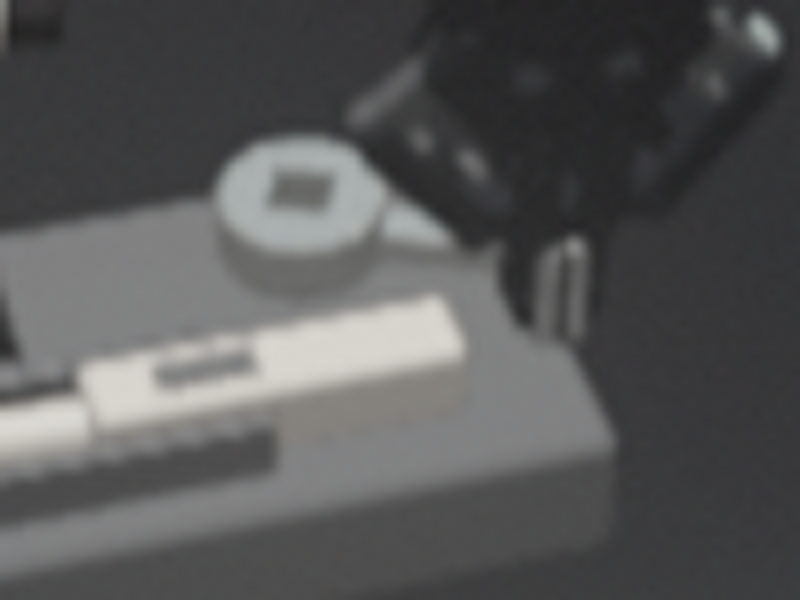

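```bash
python3 - <<'E'
from station import viewer
from h import *
d=viewer.get_image('scene')
for z in(.042,.05,.055,.06,.065,.07): print(z,(proj(d,[[.6302,-.0477,z]])-[200,190])*8)
E
for i in 1; do python3 -m jog '[[0,0,0,0,0,0.1,-1],[0,0,0,0,0,0,-1]]' | egrep 'pos|force'; done
```

```text
0.042 [[537.97306426 377.61398316]]
0.05 [[539.09683087 357.79601984]]
0.055 [[539.80468247 345.31470212]]
0.06 [[540.51681013 332.75943558]]
0.065 [[541.23325378 320.12954207]]
0.07 [[541.95405388 307.42433493]]
tool_pos: [0.6302, -0.0477, 0.0394]
contact_force: [-0.2, 0.0, 0.0]
grip_force: 0.0
```

```bash
python3 -m jog '[[0,0,0,0,0,0.1,-1],[0,0,0,0,0,0,-1]]' | egrep 'pos|force'
python3 -m jog '[[0,0,0,0,0,0.1,-1],[0,0,0,0,0,0,-1]]' | egrep 'pos|force'
python3 -m jog '[[0,0,0,0,0,0.08,-1],[0,0,0,0,0,0,-1]]' | egrep 'pos|force'
```

```text
tool_pos: [0.6302, -0.0477, 0.0364]
contact_force: [-0.0, 0.0, 0.3]
grip_force: 0.0
tool_pos: [0.6302, -0.0477, 0.0334]
contact_force: [-0.2, -0.7, 0.9]
grip_force: 0.0
tool_pos: [0.6303, -0.0477, 0.0311]
contact_force: [-0.1, -0.4, -0.5]
grip_force: 0.0
```

```bash
python3 -m jog '[[0,0,0,0,0,0.05,-1],[0,0,0,0,0,0,-1]]' | egrep 'pos|force'
python3 -m jog '[[0,0,0,0,0,0.05,-1],[0,0,0,0,0,0,-1]]' | egrep 'pos|force'
```

```text
tool_pos: [0.6304, -0.0477, 0.0297]
contact_force: [0.2, -0.8, 0.1]
grip_force: 0.0
tool_pos: [0.6304, -0.0477, 0.0282]
contact_force: [0.0, 0.4, 0.5]
grip_force: 0.0
```

```bash
for i in 1; do python3 -m jog '[[0,0,0,0,0,0.05,-1],[0,0,0,0,0,0,-1]]' | egrep 'pos|ct_f'
python3 -m jog '[[0,0,0,0,0,0.05,-1],[0,0,0,0,0,0,-1]]' | egrep 'pos|ct_f'; done; python3 - <<'E'
from station import viewer
from h import *
for n in('scene','wrist'):
    d=viewer.get_image(n); im=d['img']
    im=im[190:265,200:300] if n=='scene' else im
    cv2.imwrite(f'pics/{n}4.png',cv2.resize(im[:,:,::-1],(400,300),interpolation=cv2.INTER_CUBIC))
a=np.hstack([cv2.imread('pics/scene4.png'),cv2.imread('pics/wrist4.png')]);cv2.imwrite('pics/both4.png',a)
E
```

```text
tool_pos: [0.6304, -0.0477, 0.0267]
contact_force: [0.5, 0.5, 0.1]
tool_pos: [0.6303, -0.0477, 0.0252]
contact_force: [0.1, 0.7, -0.5]
```

View pics/both4.png

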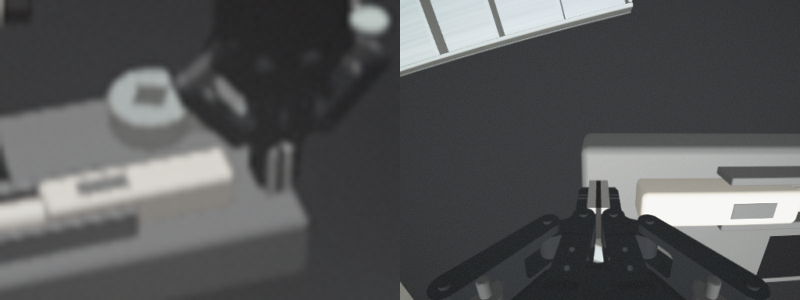

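The left half shows the tips just above the base top behind the butt. In the wrist half the fingertip pads sit at rows consistent with tips about 25 mm behind the reported TCP. I'll continue down until contact.

```bash
python3 -m jog '[[0,0,0,0,0,0.05,-1],[0,0,0,0,0,0,-1]]' | egrep 'pos|ct_f'
python3 -m jog '[[0,0,0,0,0,0.05,-1],[0,0,0,0,0,0,-1]]' | egrep 'pos|ct_f'
python3 -m jog '[[0,0,0,0,0,0.05,-1],[0,0,0,0,0,0,-1]]' | egrep 'pos|ct_f'
```

```text
tool_pos: [0.6307, -0.0478, 0.0246]
contact_force: [-1.8, 0.6, 4.5]
tool_pos: [0.6308, -0.0478, 0.0246]
contact_force: [-6.0, 0.6, 12.3]
tool_pos: [0.6308, -0.0478, 0.0245]
contact_force: [-10.9, 1.1, 18.3]
```

```bash
python3 -m jog '[[0,0,0,0,0,-0.3,-1],[0,0,0,0,0.4,0,-1],[0,0,0,0,0.3,0,-1],[0,0,0,0,0.2,0,-1],[0,0,0,0,0.2,0,-1]]'; python3 rep.py; python3 -m jog '[[0,0,0,0,0.2,0,-1],[0,0,0,0,0.2,0,-1],[0,0,0,0,0,0,-1]]'; python3 rep.py
```

```text
t: 11.62
tool_pos: [0.6228, -0.0803, 0.0295]
tool_rot: [-3.121, 0.352, 0.001]
contact_force: [1.4, 1.5, 0.0]
opening: 0.0001
grip_force: 0.9
t 11.625 p [ 0.6228 -0.0803  0.0295] yaw -12.873603246370926 tilt [-0.0006 -0.0003] dock xy 0.034795042162451245 0.08591023238497944 F [1.3869 1.4703 0.0399] open 6.960704259607753e-05 0.8597496896982193 q6 1.5486007003114586
t: 12.0
tool_pos: [0.6201, -0.0923, 0.0296]
tool_rot: [3.121, -0.352, -0.001]
contact_force: [0.3, 0.2, -0.2]
opening: 0.0003
grip_force: 0.0
t 12.0 p [ 0.6201 -0.0923  0.0296] yaw -12.886778686269002 tilt [-0.0005  0.0006] dock xy 0.03481667301214561 0.07360229223876844 F [ 0.2827  0.1536 -0.1935] open 0.0003233530631194195 0.0 q6 1.529895237430055
```

```bash
python3 -m jog '[[0,0,0,0,0.1,0,-1],[0,0,0,0,0.07,0,-1],[0,0,0,0,0,0,-1]]'>/dev/null; python3 rep.py; python3 -m jog '[[0,0,0,0,0.05,0,-1],[0,0,0,0,0.05,0,-1]]'>/dev/null; python3 rep.py;
```

```text
t 12.375 p [ 0.6193 -0.0968  0.0299] yaw -12.85861717210629 tilt [-0.0001  0.0003] dock xy 0.034962111330968985 0.06906823568898274 F [-0.4453 -1.1821 -0.1187] open 0.0001624781115813264 0.0012385118679958396 q6 1.5218517824730753
t 12.625 p [ 0.6187 -0.0994  0.0299] yaw -12.848803489820034 tilt [-0.     -0.0002] dock xy 0.03497911223399564 0.06635527517102129 F [-0.0024  1.21   -0.3586] open 2.420558001372663e-05 0.5138972774147987 q6 1.516886399448176
```

```bash
python3 -m jog '[[0,0,0,0,0.04,0,-1],[0,0,0,0,0.04,0,-1]]'>/dev/null; python3 rep.py;python3 -m jog '[[0,0,0,0,0.04,0,-1],[0,0,0,0,0.04,0,-1]]'>/dev/null; python3 rep.py
```

```text
t 12.875 p [ 0.6186 -0.0998  0.03  ] yaw -12.87874396969678 tilt [ 0.0002 -0.0043] dock xy 0.03499414759853775 0.06597502653218104 F [2.4353 9.3403 0.1241] open 0.00010862943678522442 5.133213400840759 q6 1.5130389816810208
t 13.125 p [ 0.6185 -0.0998  0.03  ] yaw -12.878521689131746 tilt [ 0.0002 -0.0085] dock xy 0.034928763183060325 0.06594378007483655 F [ 4.3415 16.8261 -1.0845] open -0.0004922001971685726 8.67132693529129 q6 1.509207041770975
```

Force contact at y = 66 mm means the wand is home. I back off, rise, and go to look at the key.

```bash
python3 -m jog '[[0,0,0,0,-0.4,0,-1],[0,0,0,0,0,-1,-1],[0,0,0,0,0,-1,-1],[0,0,0,0,0,-1,-1],[0,0,-0.9,0,0,-1,-1]]' >/dev/null
python3 -m jog '[[0,0,-0.9,0,0,-1,0],[0,0,-0.77,0,0,-0.5,0],[0,0,0,-0.336,-0.994,0,0],[0,0,0,-0.336,-0.994,0,0],[0,0,0,-0.336,-0.994,0,0]]' >/dev/null
python3 -m jog '[[0,0,0,-0.336,-0.994,0,0],[0,0,0,-0.336,-0.994,0,0],[0,0,0,-0.336,-0.994,0,0],[0,0,0,-0.336,-0.994,0,0],[0,0,0,-0.336,-0.994,0,0]]' >/dev/null
python3 -m jog '[[0,0,0,-0.336,-0.994,0,0],[0,0,0,-0.336,-0.994,0,0],[0,0,0,-0.336,-0.994,0,0],[0,0,0,-0.336,-0.994,0,0],[0,0,0,0,0,0,0]]' >/dev/null
python3 rep.py
python3 - <<'E'
from station import viewer
from h import *
import pickle
d=viewer.get_image('wrist');pickle.dump(d,open('d3.pkl','wb'))
t=viewer.get_image('top');pickle.dump(t,open('t3.pkl','wb'))
a=np.hstack([cv2.resize(d['img'],(480,360),interpolation=cv2.INTER_CUBIC),cv2.resize(t['img'][120:240,240:380],(320,274))[:360] if 0 else cv2.copyMakeBorder(cv2.resize(t['img'][120:200,260:366],(318,240)),0,120,0,2,0)])
cv2.imwrite('pics/w3.png',a[:,:,::-1])
E
```

```text
t 15.625 p [0.4989 0.2664 0.195 ] yaw 0.14870626288616123 tilt [0.0006 0.0009] dock xy -0.16264206104542234 0.39668003268327634 F [ 0.0995 -1.062   0.9338] open 0.04249533023081371 0.0 q6 1.9277663178050224
```

View pics/w3.png

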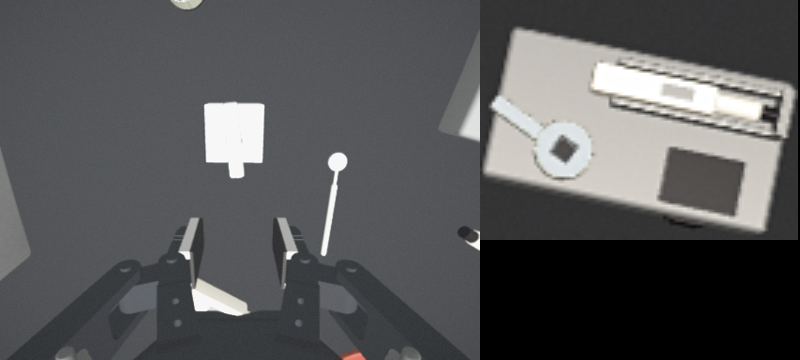

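The wrist view (left, 480 scale) shows the block at (205–264, 103–163) and the key bar along the image vertical at x≈236, protruding down to y≈178. The top crop (right) shows the wand's nose at the end stop.

```bash
python3 - <<'E'
from h import *;import pickle
np.set_printoptions(precision=4,suppress=True)
d=pickle.load(open('d3.pkl','rb'));g=d['img'].mean(2)
b=(g>140).astype(np.uint8)
n,l,st,ce=cv2.connectedComponentsWithStats(b)
i=l[int(150*1.0667),int(213*1.0667)];print(st[i])
c=max(cv2.findContours((l==i).astype(np.uint8),cv2.RETR_EXTERNAL,cv2.CHAIN_APPROX_NONE)[0],key=len).reshape(-1,2)
w=ray(d,c,.04);h=w[c[:,1]<st[i,1]+0.9*60]
for nm,z in(('z.04',.04),('z.09',.09)):
  w=ray(d,c,z)[:,:2];print(nm,w.min(0),w.max(0))
# rows through protruding bar
for y in range(175,191,3):
  xs=np.where(b[y,225:280])[0]+225
  if len(xs): print('row',y,ray(d,[[xs[0]-.5,y],[xs[-1]+.5,y]],.09)[:,:2].ravel())
# holder sides by rows
for y in range(115,172,8):
  xs=np.where(l[y]==i)[0]; print('hrow',y,ray(d,[[xs[0]-.5,y],[xs[-1]+.5,y]],.04)[:,:2].ravel())
# horizontal gradient profile around bar in rows in block
for y in(120,135,150,160):
  print(y,g[y,238:268].astype(int))
E
```

```text
[ 218  108   64   82 4288]
z.04 [0.4722 0.2342] [0.5672 0.3068]
z.09 [0.4894 0.2392] [0.5695 0.3004]
row 175 [0.5043 0.2769 0.5043 0.2597]
row 178 [0.5011 0.2759 0.5012 0.2597]
row 181 [0.4979 0.2759 0.498  0.2587]
row 184 [0.4947 0.2759 0.4948 0.2586]
row 187 [0.4915 0.275  0.4916 0.2586]
hrow 115 [0.5596 0.3062 0.5598 0.2346]
hrow 123 [0.5508 0.3065 0.551  0.2343]
hrow 131 [0.5418 0.3068 0.542  0.234 ]
hrow 139 [0.5327 0.3072 0.5329 0.2337]
hrow 147 [0.5235 0.3063 0.5237 0.2346]
hrow 155 [0.5141 0.3067 0.5143 0.2343]
hrow 163 [0.5045 0.307  0.5047 0.2339]
hrow 171 [0.4947 0.3074 0.4949 0.2348]
120 [246 246 247 247 247 247 247 247 247 247 247 247 247 247 247 247 244 247
 247 247 247 247 247 247 247 247 247 247 247 247]
135 [247 247 246 247 247 247 247 247 247 247 247 247 247 247 247 247 246 241
 247 247 247 247 247 247 247 247 247 247 247 247]
150 [247 247 245 239 245 247 247 247 247 247 247 247 247 247 247 247 247 247
 244 212 219 246 247 247 247 247 247 247 247 247]
160 [247 247 247 247 246 245 247 247 247 247 247 247 247 247 247 247 247 247
 247 245 247 247 247 247 247 247 247 247 247 247]
```

```bash
python3 -m jog '[[0,0,-1,0,0,0,0],[0,0,0,1,-0.06,0,0],[0,0,0,0,0,1,0],[0,0,0,0,0,1,0],[0,0,0,0,0,1,0]]' >/dev/null
python3 rep.py; python3 -m jog '[[0,0,0,0,0,0.7,0],[0,0,0,0,0,0.7,0],[0,0,0,0,0,0.7,0],[0,0,0,0,0,0,0]]' >/dev/null
python3 rep.py
python3 - <<'E'
from station import viewer
from h import *
import pickle
for n in('scene','top','wrist'):
  pickle.dump(viewer.get_image(n),open(f'g_{n}.pkl','wb'))
d=pickle.load(open('g_scene.pkl','rb'));w=pickle.load(open('g_wrist.pkl','rb'))
p=proj(d,[[.53,.27,.07]])[0].astype(int);print(p)
a=np.hstack([cv2.resize(d['img'][p[1]-45:p[1]+45,p[0]-50:p[0]+50],(400,360),interpolation=cv2.INTER_CUBIC),cv2.resize(w['img'][100:350,120:400],(400,360),interpolation=cv2.INTER_CUBIC)])
cv2.imwrite('pics/g.png',a[:,:,::-1])
E
```

```text
t 16.35 p [0.5299 0.2682 0.1041] yaw 4.88986640597813 tilt [0.0005 0.0008] dock xy -0.13284831724916604 0.4053176051993585 F [ 0.0683 -0.1651  0.447 ] open 0.04267209074488499 0.0 q6 1.8295366297271114
t 16.85 p [0.5277 0.2692 0.0396] yaw 4.990598911946815 tilt [-0.0038  0.0011] dock xy -0.13519720840608543 0.40572101724049586 F [0.4036 0.6093 0.4794] open 0.04267792360617449 0.0 q6 1.829861339499877
[346 169]
```

View pics/g.png

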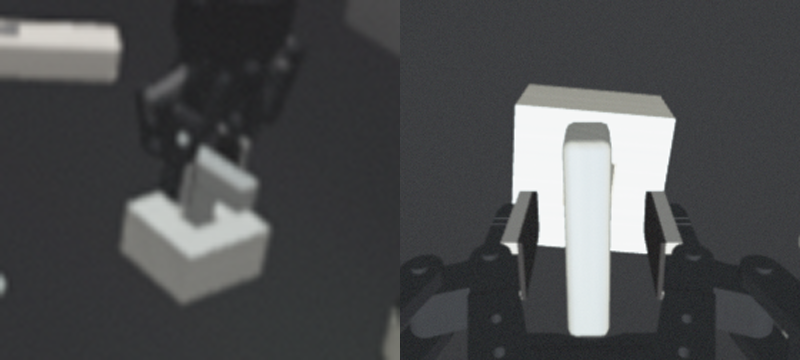

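The fingers straddle the bar, which is aligned with the tool and centred between the pads (bar at x 567–608, pads at 536 and 650). I close and grip.

```bash
python3 -m jog '[[0,0,0,0,0,0,-1],[0,0,0,0,0,0,-1],[0,0,0,0,0,0,-1],[0,0,0,0,0,0,-1]]' 70 >/dev/null; python3 rep.py
python3 -m jog '[[0,0,0,0,0,-0.5,-1],[0,0,0,0,0,-1,-1],[0,0,0,0,0,-1,-1],[0,0,0,0,0,-1,-1],[0,0,0,0,0,-1,-1]]' >/dev/null;python3 -m jog '[[0,0,0,0,0,0,-1],[0,0,0,0,0,0,-1]]' >/dev/null; python3 rep.py
python3 - <<'E'
from station import viewer
from h import *
import pickle
for n in('scene','top','wrist'):
  pickle.dump(viewer.get_image(n),open(f'k_{n}.pkl','wb'))
E
```

```text
t 17.5 p [0.53   0.2703 0.0432] yaw 4.992809645443205 tilt [ 0.0021 -0.001 ] dock xy -0.1331821074617696 0.40737934681704896 F [0.2193 1.3448 5.6546] open 0.014855449290715408 68.99954326450825 q6 1.829900982151463
t 18.375 p [0.5282 0.2693 0.1753] yaw 4.98744196176662 tilt [-0.0024  0.0008] dock xy -0.13474135974901344 0.40601232745195426 F [-0.7079  0.14   -2.1782] open 0.014627886214678632 68.71013313531876 q6 1.8299517023947527
```

```bash
python3 - <<'E'
from h import *;import pickle
np.set_printoptions(precision=4,suppress=True,linewidth=150)
for f,tp,zt in(('g_wrist',[.5277,.2692,.0396],.09),('k_wrist',[.5282,.2693,.1753],.2248)):
  d=pickle.load(open(f+'.pkl','rb'));g=d['img'].mean(2)
  print(f,'col 252 rows 180-225',g[180:225,252].astype(int)); print('rows 320-345',g[320:345,252].astype(int))
  print('row 260 cols 228-278',g[260,228:278].astype(int))
  r,c=cam(d); a=np.radians(4.99); ex=np.array([np.cos(a),np.sin(a),0]);ey=np.array([np.sin(a),-np.cos(a),0])
  P=ray(d,[[252,r_] for r_ in(190,195,200,205,330,333,336,339)],zt)-np.array(tp); print('x tool',P@ex)
  P=ray(d,[[x,260] for x in(232,235,238,264,267,270)],zt)-np.array(tp); print('y tool',P@ey)
E
```

```text
g_wrist col 252 rows 180-225 [245 245 245 245 222 141 127 126 126 128 124 125 124 124 127 128 131 149 172 198 214 220 223 226 228 231 231 232 232 232 232 232 231 232 230 231 230
 230 232 231 231 232 231 232 231]
rows 320-345 [230 229 231 230 229 230 230 229 229 229 229 226 202 131  71  57  49  45  44  36  40  37  36  40  40]
row 260 cols 228-278 [245 245 245 245 245 245 244 217 198 212 219 223 229 231 233 233 233 233 234 232 232 231 231 231 231 231 231 233 231 231 231 230 229 228 227 225 222
 215 191 216 244 245 245 245 245 245 245 245 245 245]
x tool [ 0.0443  0.0419  0.0396  0.0371 -0.0364 -0.0386 -0.0407 -0.043 ]
y tool [-0.0105 -0.009  -0.0075  0.0051  0.0066  0.008 ]
k_wrist col 252 rows 180-225 [229 246 247 247 245 198 161 157 158 155 160 157 155 154 158 157 161 181 212 229 239 242 243 245 245 246 246 246 246 246 246 246 246 246 246 246 246
 246 246 246 246 246 246 246 246]
rows 320-345 [245 245 245 245 245 245 245 245 245 245 245 242 200 100  71  71  60  51  53  50  46  52  51  48  48]
row 260 cols 228-278 [154 155 153 155 152 147 104  67  48  49  98 222 239 242 245 246 246 246 246 246 246 246 246 246 246 246 246 246 246 246 246 246 246 246 245 245 245
 245 244 244 239 131  55  49  51  91 146 154 151 154]
x tool [ 0.0433  0.041   0.0387  0.0363 -0.0358 -0.0379 -0.0401 -0.0423]
y tool [-0.0097 -0.0083 -0.0068  0.0055  0.007   0.0084]
```

```bash
python3 -m jog '[[0,0,0,-0.116,0.974,0,-1],[0,0,0,-0.116,0.974,0,-1],[0,0,0,-0.116,0.974,0,-1],[0,0,0,-0.116,0.974,0,-1],[0,0,0,-0.116,0.974,0,-1]]' >/dev/null
python3 -m jog '[[0,0,0,-0.116,0.974,0,-1],[0,0,0,-0.116,0.974,0,-1],[0,0,0,-0.116,0.974,0,-1],[0,0,0,-0.116,0.974,0,-1],[0,0,0,-0.116,0.974,0,-1]]' >/dev/null
python3 -m jog '[[0,0,0,-0.116,0.974,0,-1],[0,0,0,-0.116,0.974,0,-1],[0,0,0,-0.116,0.974,0,-1],[0,0,0,-0.116,0.974,0,-1],[0,0,-1,0,0,0,-1]]' >/dev/null
python3 -m jog '[[0,0,-1,0,0,0,-1],[0,0,-1,0,0,0,-1],[0,0,-1,0,0,0,-1],[0,0,-1,0,0,0,-1],[0,0,-1,0,0,0,-1]]' >/dev/null
python3 -m jog '[[0,0,-1,0,0,0,-1],[0,0,-1,0,0,0,-1],[0,0,-1,0,0,0,-1],[0,0,-1,0,0,0,-1],[0,0,-0.78,0,0,0,-1]]' >/dev/null
python3 -m jog '[[0,0,0,0,0,0,-1],[0,0,0,0,0,0,-1]]' >/dev/null; python3 rep.py
cat > knob.py <<'E'
from station import viewer
from h import *
import pickle
np.set_printoptions(precision=4,suppress=True,linewidth=150)
d=viewer.get_image('wrist');pickle.dump(d,open('kn.pkl','wb'))
g=d['img'].mean(2)
P=proj(d,[[.549,-.087,.069]])[0];print('px',P)
x0,y0=P.astype(int);h=24
sub=cv2.GaussianBlur(g,(3,3),0)[y0-h:y0+h,x0-h:x0+h]
print(sub[::4,::4].astype(int))
for th in(150,175,200):
  cs=cv2.findContours((sub<th).astype(np.uint8),cv2.RETR_EXTERNAL,cv2.CHAIN_APPROX_NONE)[0]
  cs=[c for c in cs if 60<cv2.contourArea(c)<900]
  for c in cs:
    k=ray(d,c.reshape(-1,2)+[x0-h,y0-h],.069)[:,:2]*1000;print(th,cv2.contourArea(c),cv2.minAreaRect(k.astype(np.float32)))
E
python3 knob.py
```

```text
t 21.9 p [ 0.5158 -0.1418  0.1762] yaw 58.83746564159318 tilt [-0.0002 -0.0012] dock xy -0.055961487887741974 0.002252049487108825 F [-0.2408 -0.8117 -2.3385] open 0.014914212825411294 68.8937397301197 q6 0.13638874332043588
px [253.2911 114.285 ]
[[201 200 196 216 227 231 230 229 227 221 193 196]
 [201 198 230 230 230 230 231 229 228 230 230 194]
 [197 228 232 230 231 231 231 231 231 230 232 227]
 [202 230 231 231 196 202 217 227 228 231 232 231]
 [225 230 231 231 133  96  97  96 104 225 231 231]
 [227 230 231 231 124  95  96  96 118 229 231 232]
 [228 231 232 229 110  97  98  96 128 230 231 231]
 [225 232 231 223 105  97  97  98 140 232 231 231]
 [216 232 231 222 159 151 155 140 158 231 231 231]
 [196 231 231 231 232 231 231 228 225 232 231 230]
 [188 212 230 230 231 232 232 232 231 233 231 210]
 [168 198 211 229 231 231 230 231 230 233 207 197]]
150 289.0 ((549.3902587890625, -85.48603057861328), (16.81804847717285, 16.739700317382812), 52.75665283203125)
175 347.0 ((549.1966552734375, -86.08271026611328), (18.602882385253906, 18.036352157592773), 52.77696990966797)
200 397.0 ((549.0093383789062, -86.06765747070312), (19.831377029418945, 19.40567398071289), 52.881866455078125)
```

Recess found at (549.1, -86.1) mm with yaw 52.8°. I align and descend to just above it.

```bash
python3 -m jog '[[0,0,1,0,0,0,-1],[0,0,0.2,0,0,0,-1],[0,0,0,0.71,-0.086,0,-1],[0,0,0,0.71,-0.086,0,-1],[0,0,0,0.71,-0.085,0,-1]]' >/dev/null
python3 -m jog '[[0,0,0,0,0,0.8,-1],[0,0,0,0,0,0.7,-1],[0,0,0,0,0,0.6,-1],[0,0,0,0,0,0,-1],[0,0,0,0,0,0,-1]]' >/dev/null; python3 rep.py; python3 - <<'E'
from station import status
import numpy as np
print(np.mean([status.get_obs()['tool_pos'] for _ in range(3)],0))
E
```

```text
t 23.2 p [ 0.5489 -0.0867  0.1144] yaw 52.87530710190514 tilt [0.0003 0.0008] dock xy -0.035850756667269876 0.06336072089535136 F [ 0.806  -0.4514 -1.2321] open 0.01490960447376416 68.82983811199665 q6 0.3573750929984478
[ 0.54892896 -0.08668578  0.11443761]
```

```bash
python3 -m jog '[[0,0,0,0,0,0.2,-1],[0,0,0,0,0,0.15,-1],[0,0,0,0,0,0,-1]]' >/dev/null; python3 rep.py; python3 -m jog '[[0,0,0,0,0,0.1,-1],[0,0,0,0,0,0,-1]]' >/dev/null; python3 rep.py
```

```text
t 23.575 p [ 0.5482 -0.0863  0.1029] yaw 52.89546217956061 tilt [-0.0003 -0.0008] dock xy -0.03663273191005281 0.06360881511542932 F [-0.1563 -0.8797 -2.041 ] open 0.014769219877081843 68.83092440664768 q6 0.35739508128820763
t 23.825 p [ 0.549  -0.0865  0.101 ] yaw 52.89449660635863 tilt [0.0003 0.0008] dock xy -0.03585282792906 0.06357350142849276 F [-0.8281 -0.8757  1.0431] open 0.014737878980504573 69.40449379384518 q6 0.35744860836232173
```

```bash
python3 -m jog '[[0,0,0,0,0,0.1,-1],[0,0,0,0,0,0,-1]]' >/dev/null; python3 rep.py; python3 -m jog '[[0,0,0,0,0,0.1,-1],[0,0,0,0,0,0,-1]]' >/dev/null; python3 rep.py
```

```text
t 24.075 p [ 0.5489 -0.086   0.0972] yaw 52.89184389962831 tilt [0.0013 0.0005] dock xy -0.03601306171261772 0.06400087161606725 F [ 1.9465  1.5363 -1.6324] open 0.014805907769995671 69.03512829914689 q6 0.35738826714897726
t 24.325 p [ 0.5487 -0.086   0.0939] yaw 52.89173446392655 tilt [ 0.001  -0.0002] dock xy -0.03624787505335335 0.06399941017679361 F [ 3.6128  1.4968 -3.1209] open 0.014811381396444705 68.82782092317939 q6 0.3573966025616045
```

```bash
python3 -m jog '[[0,0,0,0,0,0.1,-1],[0,0,0,0,0,0.1,-1],[0,0,0,0,0,0,-1]]' >/dev/null; python3 rep.py; python3 -m jog '[[0,0,0,0,0,0.07,-1],[0,0,0,0,0,0,-1]]' >/dev/null; python3 rep.py;
```

```text
t 24.7 p [ 0.5488 -0.0861  0.0882] yaw 52.89129363481214 tilt [0.0009 0.0002] dock xy -0.03610511118210129 0.06389976861933486 F [ 3.4493  3.5292 -2.271 ] open 0.014958143369608276 68.94148031249642 q6 0.3574301001561801
t 24.95 p [ 0.5489 -0.0862  0.0864] yaw 52.889415278418255 tilt [0.0009 0.0004] dock xy -0.036005600842238 0.0638420966414831 F [ 4.1613  3.4897 -0.2823] open 0.014953818539587592 69.23730153590441 q6 0.35743274012451376
```

```bash
python3 -m jog '[[0,0,0,0,0,0.07,-1],[0,0,0,0,0,0,-1]]' >/dev/null; python3 rep.py; python3 -m jog '[[0,0,0,0,0,0.06,-1],[0,0,0,0,0,0,-1]]' >/dev/null; python3 rep.py;
```

```text
t 25.2 p [ 0.5492 -0.0863  0.0862] yaw 52.894564046103326 tilt [0.0007 0.0004] dock xy -0.035707804717662994 0.06381286062688163 F [-0.9599  4.146   8.7067] open 0.015119986720824506 70.343087464571 q6 0.35742970852744627
t 25.45 p [ 0.5494 -0.0863  0.0861] yaw 52.90136670930291 tilt [0.0006 0.0004] dock xy -0.035474931515982695 0.06382776138447795 F [-4.3859  5.9018 15.5103] open 0.014794413832256352 71.51522286236286 q6 0.35745510944207615
```

Key seated on the recess floor (force rise at z = 0.0862). I ease off slightly and turn clockwise, watching torque.

```bash
echo "print('T',o['wrist_torque'])" >> rep.py
python3 -m jog '[[0,0,0,0,0,-0.06,-1],[0,0,0.6,0,0,0,-1],[0,0,0.6,0,0,0,-1],[0,0,0.6,0,0,0,-1],[0,0,0.6,0,0,0,-1]]' 90 >/dev/null; python3 rep.py
python3 -m jog '[[0,0,0.8,0,0,0,-1],[0,0,0.8,0,0,0,-1],[0,0,0.8,0,0,0,-1],[0,0,0.8,0,0,0,-1],[0,0,0.8,0,0,0,-1]]' >/dev/null; python3 rep.py
```

```text
t 26.075 p [ 0.5501 -0.0863  0.0862] yaw 40.81217918528938 tilt [0.0026 0.0022] dock xy -0.03482908512684811 0.06397849187541965 F [2.7465 6.394  5.5358] open 0.014053460864578806 88.31253748387098 q6 0.5683288277396745
T [ 0.9935 -0.5557  0.1241]
t 26.7 p [ 0.5501 -0.0859  0.0862] yaw 20.78446792718604 tilt [0.0035 0.0005] dock xy -0.03487792755287486 0.06437923734486377 F [3.2506 6.6644 5.8848] open 0.014316884648059726 88.33414558321238 q6 0.9179184856796663
T [ 1.2817 -0.5793  0.1322]
```

```bash

python3 -m jog '[[0,0,0.8,0,0,0,-1],[0,0,0.8,0,0,0,-1],[0,0,0.8,0,0,0,-1],[0,0,0.8,0,0,0,-1],[0,0,0.8,0,0,0,-1]]' >/dev/null; python3 rep.py
python3 -m jog '[[0,0,0.8,0,0,0,-1],[0,0,0.8,0,0,0,-1],[0,0,0.8,0,0,0,-1]]' >/dev/null; python3 rep.py
```

```text
t 27.325 p [ 0.5501 -0.0863  0.0862] yaw 0.7862379978502031 tilt [0.0034 0.0001] dock xy -0.03482515703400839 0.06397747936838231 F [3.0987 4.617  5.7433] open 0.014444703679874079 88.32073163241148 q6 1.266980976981375
T [ 0.9667 -0.5663  0.0899]
t 27.7 p [ 0.55   -0.0866  0.0862] yaw -11.21499271361449 tilt [ 0.0032 -0.0001] dock xy -0.03486957375499481 0.06371788949716367 F [1.2423 4.0801 5.8774] open 0.014076521409336185 88.3045081794262 q6 1.4764309835994076
T [ 0.843  -0.4611  0.1274]
```

```bash

python3 -m jog '[[0,0,0.6,0,0,0,-1],[0,0,0.6,0,0,0,-1],[0,0,0.4,0,0,0,-1]]' >/dev/null; python3 rep.py
python3 -m jog '[[0,0,0.3,0,0,0,-1],[0,0,0.3,0,0,0,-1]]' >/dev/null; python3 rep.py
```

```text
t 28.075 p [ 0.5499 -0.0867  0.0862] yaw -19.153305158157508 tilt [ 0.003  -0.0001] dock xy -0.03491801535375416 0.06356156988810614 F [2.5069 4.0181 5.731 ] open 0.014321733022016832 88.28421536833048 q6 1.6150337043116807
T [ 0.7506 -0.4143  0.1038]
t 28.325 p [ 0.5498 -0.0867  0.0862] yaw -22.130341930838348 tilt [ 0.0029 -0.0001] dock xy -0.034947733358950635 0.06350731608134998 F [1.7996 3.608  5.7493] open 0.014192779614554023 88.3040465041995 q6 1.6670061150749083
T [ 0.7806 -0.4259  0.1137]
```

```bash
for i in 1; do
python3 -m jog '[[0,0,0.3,0,0,0,-1],[0,0,0.3,0,0,0,-1]]' >/dev/null; python3 rep.py
python3 -m jog '[[0,0,0.2,0,0,0,-1],[0,0,0.2,0,0,0,-1]]' >/dev/null; python3 rep.py; done
```

```text
t 28.575 p [ 0.5498 -0.0868  0.0862] yaw -25.132459469931565 tilt [ 0.0029 -0.0001] dock xy -0.034955623563610365 0.06342181726377569 F [2.1092 2.9514 6.0451] open 0.014694766755162823 88.39210420846939 q6 1.7193724174928449
T [ 0.6873 -0.3508  0.0905]
t 28.825 p [ 0.5498 -0.0869  0.0862] yaw -27.115596313963135 tilt [ 0.0029 -0.0002] dock xy -0.03495911272546196 0.06337210531870073 F [2.3178 3.403  6.2773] open 0.014458720008245789 88.44440493732691 q6 1.753956158112421
T [ 0.6418 -0.3042  0.1102]
```

```bash
cat > arm.py <<'E'
from station import viewer
from h import *
np.set_printoptions(precision=1,suppress=True,linewidth=170)
a=np.radians(-12.76);D=np.array([.5699,-.1564]);e=lambda a:np.array([np.cos(a),np.sin(a)])
d=viewer.get_image('wrist');g=cv2.cvtColor(d['img'],cv2.COLOR_RGB2GRAY)
# rectified map of the dock plane z=.061: columns dock x -5..60 step 5, rows dock y 110..30 step 2 (mm)
xs=np.arange(-5,66,5);ys=np.arange(100,30,-2.5)
for y in ys:
    P=[[*(D+x/1000*e(a)+y/1000*e(a+np.pi/2)),.061] for x in xs]
    p=np.round(proj(d,P)).astype(int)
    print(y,[int(g[v,u]) if 0<=v<384 and 0<=u<512 else -1 for u,v in p])
E
python3 arm.py
```

```text
100.0 [151, 150, 150, 151, 150, 151, 150, 151, 150, 149, 151, 150, 154, 150, 126]
97.5 [148, 148, 150, 150, 151, 151, 152, 151, 153, 152, 148, 153, 152, 151, 129]
95.0 [151, 151, 152, 148, 152, 151, 152, 151, 152, 152, 153, 151, 151, 149, 122]
92.5 [151, 152, 150, 151, 151, 152, 150, 149, 152, 149, 152, 152, 151, 151, 121]
90.0 [151, 149, 148, 149, 151, 151, 151, 149, 149, 151, 152, 152, 151, 149, 123]
87.5 [148, 148, 148, 148, 152, 153, 151, 151, 150, 152, 149, 151, 150, 151, 123]
85.0 [150, 150, 150, 150, 150, 150, 149, 151, 149, 149, 153, 149, 150, 153, 124]
82.5 [148, 151, 150, 151, 152, 152, 150, 148, 150, 153, 151, 151, 150, 151, 119]
80.0 [150, 149, 149, 151, 152, 149, 149, 151, 150, 151, 153, 153, 150, 149, 124]
77.5 [149, 151, 151, 150, 151, 151, 151, 150, 152, 150, 151, 150, 153, 151, 125]
75.0 [148, 150, 149, 149, 151, 149, 151, 150, 151, 150, 151, 150, 151, 148, 125]
72.5 [149, 148, 151, 149, 147, 149, 150, 152, 140, 151, 150, 149, 152, 151, 124]
70.0 [184, 185, 203, 199, 201, 204, 196, 199, 202, 145, 151, 148, 152, 150, 126]
67.5 [207, 208, 208, 208, 206, 208, 207, 207, 
[... 467 characters left out ...]
49, 150, 151, 149, 154, 145, 149, 151, 151, 151, 125]
50.0 [148, 148, 149, 150, 150, 151, 235, 233, 233, 231, 168, 149, 149, 149, 126]
47.5 [148, 152, 151, 149, 148, 188, 245, 245, 245, 245, 223, 151, 149, 151, 121]
45.0 [148, 148, 149, 152, 150, 190, 245, 245, 245, 245, 224, 148, 150, 150, 122]
42.5 [151, 151, 147, 149, 148, 187, 245, 245, 245, 245, 219, 151, 148, 151, 124]
40.0 [149, 150, 148, 146, 149, 200, 245, 245, 245, 245, 221, 150, 150, 148, 119]
37.5 [149, 149, 148, 148, 149, 200, 245, 245, 245, 245, 220, 149, 151, 148, 124]
35.0 [148, 150, 149, 147, 147, 210, 245, 245, 245, 245, 222, 153, 150, 152, 125]
32.5 [147, 149, 149, 149, 104, 209, 245, 245, 245, 245, 218, 88, 148, 148, 123]
```

Rectified view: butt at y≈50 mm (home) and arm at y≈58.5–71, nearly closed. I continue until the torque rises at the stop.

```bash
for i in 1; do
python3 -m jog '[[0,0,0.2,0,0,0,-1],[0,0,0.2,0,0,0,-1]]' >/dev/null; python3 rep.py
python3 -m jog '[[0,0,0.2,0,0,0,-1],[0,0,0.2,0,0,0,-1]]' >/dev/null; python3 rep.py; done
```

```text
t 29.125 p [ 0.5498 -0.0868  0.0862] yaw -29.106735203798333 tilt [ 0.0028 -0.0003] dock xy -0.03499790720111964 0.06340308009920871 F [3.0044 4.1767 5.5499] open 0.014255701376820758 88.41685194522142 q6 1.7886943866382432
T [ 0.7586 -0.3655  0.1986]
t 29.375 p [ 0.5498 -0.0868  0.0862] yaw -31.074216899220666 tilt [ 0.0028 -0.0003] dock xy -0.03501390269240719 0.06339662278719418 F [1.4946 4.0776 6.5397] open 0.01464037509794915 88.4860423207283 q6 1.8231655165599883
T [ 0.804  -0.283   0.4212]
```

```bash
python3 -m jog '[[0,0,-0.8,0,0,0,-1],[0,0,-0.8,0,0,0,-1],[0,0,-0.8,0,0,0,-1],[0,0,-0.8,0,0,0,-1],[0,0,0,0,0,0,-1]]' 70 >/dev/null; python3 rep.py
python3 -m jog '[[0,0,0,0,0,-0.2,-1],[0,0,0,0,0,-0.2,-1],[0,0,0,0,0,-0.2,-1],[0,0,0,0,0,-0.2,-1],[0,0,0,0,0,0,-1]]' >/dev/null; python3 rep.py
```

```text
t 30.0 p [ 0.5494 -0.0876  0.0862] yaw -15.072499001071936 tilt [0.0023 0.0021] dock xy -0.035158717398612496 0.06258921073663322 F [1.1121 1.1587 6.6537] open 0.014536757005633857 88.3804496191442 q6 1.543807257061211
T [ 0.2158 -0.1354  0.0294]
t 30.625 p [ 0.5484 -0.0864  0.1087] yaw -15.103420402306448 tilt [-0.0003  0.0002] dock xy -0.0364524143836237 0.06351554433895631 F [ 0.5781 -0.2444 -2.7969] open 0.014663546999346796 87.25941030308604 q6 1.5442675751294637
T [0.0593 0.0429 0.0189]
```

```bash
python3 -m jog '[[0,0,0,0,0,-0.8,-1],[0,0,0,0,0,-0.8,-1],[0,0,-1,0,0,-0.7,-1],[0,0,-1,0,0,0,-1],[0,0,-1,0,0,0,-1]]' >/dev/null
python3 -m jog '[[0,0,0,0,0,0,-1]]' >/dev/null; python3 arm.py | sed -n 11,22p
python3 -m jog '[[0,0,0,-0.054,-0.99,0,-1],[0,0,0,-0.054,-0.99,0,-1],[0,0,0,-0.054,-0.99,0,-1],[0,0,0,-0.054,-0.99,0,-1],[0,0,0,-0.054,-0.99,0,-1]]' >/dev/null
python3 -m jog '[[0,0,0,-0.054,-0.99,0,-1],[0,0,0,-0.054,-0.99,0,-1],[0,0,0,-0.054,-0.99,0,-1],[0,0,0,-0.054,-0.99,0,-1],[0,0,0,-0.054,-0.99,0,-1]]' >/dev/null
python3 -m jog '[[0,0,0,0,0,0,-1],[0,0,0,0,0,0,-1],[0,0,0,0,0,0,-1]]' >/dev/null
python3 rep.py
python3 - <<'E'
from station import viewer
from h import *
np.set_printoptions(precision=4,suppress=True,linewidth=150)
d=viewer.get_image('wrist');g=d['img'].mean(2)
# key bar column edges at two rows -> yaw in tool frame (image vertical = tool x)
for r in(215,250,290,320):
  m=g[r]>190; x=252; l=x
  while m[l-1]: l-=1
  while m[x+1]: x+=1
  print(r,l,x,ray(d,[[l-.5,r],[x+.5,r]],.225)[:,:2].mean(0))
c=g[:,252];print(c[185:205].astype(int),c[326:340].astype(int))
for f in('top',):
  t=viewer.get_image(f)
  # block top in top view
  b=(t['img'].min(2)>150).astype(np.uint8);n,l,st,ce=cv2.connectedComponentsWithStats(b)
  P=proj(t,[[.529,.27,.04]])[0]
  for i in range(1,n):
    if np.linalg.norm(ce[i]-P)<30: print(st[i],ce[i],ray(t,[ce[i]],.04)[0,:2], ray(t,[st[i,:2]-.5,st[i,:2]+st[i,2:4]-.5],.04)[:,:2])
E
```

```text
75.0 [189, 192, 193, 192, 194, 195, 194, 197, 196, 197, 197, 198, 201, 198, 159]
72.5 [190, 191, 193, 186, 187, 190, 191, 193, 195, 195, 194, 199, 198, 199, 163]
70.0 [209, 207, 208, 208, 206, 201, 195, 216, 206, 186, 197, 197, 198, 198, 156]
67.5 [233, 233, 232, 231, 233, 232, 232, 231, 231, 195, 196, 197, 196, 197, 157]
65.0 [232, 233, 232, 232, 232, 232, 232, 231, 230, 180, 197, 197, 199, 198, 162]
62.5 [231, 231, 231, 231, 230, 231, 230, 229, 228, 184, 195, 195, 198, 197, 152]
60.0 [231, 230, 229, 229, 230, 230, 229, 228, 229, 199, 196, 198, 198, 196, 160]
57.5 [190, 206, 217, 219, 222, 186, 192, 218, 217, 199, 194, 196, 197, 199, 151]
55.0 [186, 188, 189, 193, 190, 191, 193, 193, 193, 194, 195, 196, 194, 197, 159]
52.5 [186, 188, 190, 190, 190, 192, 153, 154, 161, 177, 188, 193, 197, 195, 163]
50.0 [187, 185, 189, 189, 190, 189, 219, 208, 235, 228, 174, 195, 193, 197, 152]
47.5 [187, 188, 189, 191, 189, 190, 247, 247, 247, 246, 237, 197, 196, 196, 157]
t 33.05 p [0.533  0.2098 0.1771] yaw -0.18818870851888453 tilt [-0.0003  0.0004] dock xy -0.11689876871704155 0.3489805654038456
[... 209 characters left out ...]
20 241 267 [0.502 0.209]
[124 133 134 132 135 136 132 131 133 134 136 137 153 181 205 219 225 230 232 236] [236 236 236 236 234 215 144  77  60  57  53  45  39  43]
[158 153   4   5  10] [159.6 154.4] [0.5998 0.2608] [[0.6051 0.2666]
 [0.5912 0.2556]]
[170 160   1   1   1] [170. 160.] [0.5839 0.2324] [[0.5853 0.2338]
 [0.5825 0.2311]]
[175 163   2   5   9] [175.4444 164.7778] [0.5706 0.2176] [[0.5769 0.2202]
 [0.5631 0.2147]]
[170 168   1   3   3] [170. 169.] [0.5593 0.2323] [[0.5634 0.2337]
 [0.5552 0.231 ]]
[158 176   3  12  27] [159.2593 180.4815] [0.5285 0.2613] [[0.5421 0.2662]
 [0.5094 0.2578]]
[160 178   9  16  99] [165.1515 186.5354] [0.5118 0.2453] [[0.5366 0.2607]
 [0.4928 0.2361]]
```

```bash
python3 - <<'E'
from station import viewer
from h import *
np.set_printoptions(precision=4,suppress=True,linewidth=150)
d=viewer.get_image('wrist');g=d['img'].mean(2)
P=proj(d,[[.529,.27,.04]])[0];print(P);x0,y0=P.astype(int);h=42
s=g[y0-h:y0+h,x0-h:x0+h];print(s[::6,::6].astype(int))
for th in(110,140,170,200):
  for c in cv2.findContours((s<th).astype(np.uint8),cv2.RETR_LIST,cv2.CHAIN_APPROX_NONE)[0]:
    if 80<cv2.contourArea(c)<1500:
      k=ray(d,c.reshape(-1,2)+[x0-h,y0-h],.04)[:,:2]*1000;print(th,cv2.contourArea(c),cv2.minAreaRect(k.astype(np.float32)))
E
```

```text
[199.8529 175.2107]
[[ 66  65  64  66  65  64  66  65  65  66  67  67  66  64]
 [ 68  68  67  97 108 113 115 114 116 120 118 112 110  69]
 [ 65  67 222 224 227 230 230 232 233 235 236 236 226  64]
 [ 67  70 246 246 246 246 246 246 247 247 247 247 246  66]
 [ 64  63 247 247 247 247 247 247 247 247 247 247 246  65]
 [ 68  66 246 246 246 246 246 246 246 246 246 246 246  62]
 [ 68  63 246 246 246 246 155 246 246 246 247 247 246  67]
 [ 66  66 239 246 246 246 159 246 246 246 246 246 246  67]
 [ 64  64 227 246 246 246 158 160 162 246 246 247 246  65]
 [ 66  64 147 247 247 247 247 247 247 247 247 247 247  68]
 [ 67  66  89 246 247 247 247 247 247 247 246 247 247  68]
 [ 66  62  71 247 247 247 246 247 246 247 246 246 247  69]
 [ 70  68  69 183 185 188 188 190 190 191 191 193 194  63]
 [ 65  69  68  66  63  69  64  68  69  69  69  68  63  66]]
170 104.0 ((528.588623046875, 270.60162353515625), (19.207828521728516, 17.66482162475586), 89.83680725097656)
200 158.0 ((528.5674438476562, 270.3896179199219), (21.05843162536621, 20.02246856689453), 89.84296417236328)
```

```bash
python3 -m jog '[[0,0,0,-0.08,-1,0,-1],[0,0,0,-0.08,-1,0,-1],[0,0,0,0,-0.04,0.8,-1],[0,0,0,0,0,0.8,-1],[0,0,0,0,0,0.8,-1]]' >/dev/null
python3 -m jog '[[0,0,0,0,0,0.7,-1],[0,0,0,0,0,0,-1],[0,0,0,0,0,0,-1]]' >/dev/null;python3 rep.py
```

```text
t 34.2 p [0.5289 0.272  0.0852] yaw -0.11946007146530196 tilt [ 0.0014 -0.0005] dock xy -0.13456450412655568 0.40876028457494334 F [ 0.6866  0.0216 -2.1878] open 0.014188914808052065 87.27319948375225 q6 1.9227499579730583
T [-0.0408 -0.0339 -0.0233]
```

```bash
python3 -m jog '[[0,0,0,0,0.03,0.3,-1],[0,0,0,0,0,0.2,-1],[0,0,0,0,0,0,-1]]' >/dev/null;python3 rep.py; python3 -m jog '[[0,0,0,0,0,0.2,-1],[0,0,0,0,0,0.2,-1],[0,0,0,0,0,0.2,-1],[0,0,0,0,0,0.1,-1],[0,0,0,0,0,0,-1]]' >/dev/null;python3 rep.py
```

```text
t 34.575 p [0.5276 0.2708 0.0684] yaw -0.10724901242538572 tilt [-0.0014  0.0005] dock xy -0.13556322495568388 0.40728258983546933 F [ 0.3558  0.1017 -2.2916] open 0.014476069722025274 87.27446308359504 q6 1.9213246879371835
T [ 0.007  -0.0244  0.0447]
t 35.2 p [0.528  0.2709 0.0478] yaw -0.10666091187500647 tilt [-0.0007  0.0003] dock xy -0.1352413671805385 0.4074577844770334 F [-0.4562  0.2087 -1.7855] open 0.014479076417402991 87.27432182058692 q6 1.9212982944062835
T [ 0.0359 -0.0274 -0.0233]
```

In the hole without contact. I lower the last few mm until it rests, then release.

```bash
python3 -m jog '[[0,0,0,0,0,0.1,-1],[0,0,0,0,0,0,-1]]' >/dev/null;python3 rep.py|head -1; python3 -m jog '[[0,0,0,0,0,0.06,-1],[0,0,0,0,0,0,-1]]' >/dev/null;python3 rep.py|head -1
```

```text
t 35.45 p [0.5281 0.2709 0.0451] yaw -0.10641761535494985 tilt [-0.0002  0.0001] dock xy -0.13511990334271082 0.40754592900612985 F [-0.1201 -0.071  -2.7187] open 0.014646360866791186 87.27382443845272 q6 1.921310661754114
t 35.7 p [0.5283 0.271  0.0434] yaw -0.10568569436278498 tilt [ 0.0001 -0.    ] dock xy -0.13500909797373298 0.40762941519244283 F [-0.5377 -0.3159 -2.6421] open 0.01442216034966241 87.34617685899138 q6 1.9213161669974066
```

```bash
python3 -m jog '[[0,0,0,0,0,0.05,-1],[0,0,0,0,0,0,-1]]' >/dev/null;python3 rep.py|head -1; python3 -m jog '[[0,0,0,0,0,0,0],[0,0,0,0,0,0,0],[0,0,0,0,0,0,0],[0,0,0,0,0,0,0]]' >/dev/null;python3 rep.py|head -1
python3 -m jog '[[0,0,0,0,0,-0.4,0],[0,0,0,0,0,-0.8,0],[0,0,0,0,0,-1,0],[0,0,0,0,0,-1,0],[0,0,0,0,0,-1,0]]' >/dev/null
python3 -m jog '[[0,0,0,-1,0,-0.8,0],[0,0,0,-1,0,0,0],[0,0,0,0,0,0,0],[0,0,0,0,0,0,0]]' >/dev/null; python3 rep.py
python3 - <<'E'
from station import viewer
from h import *
np.set_printoptions(precision=4,suppress=True,linewidth=150)
d=viewer.get_image('wrist');g=d['img'].mean(2)
b=(g>140).astype(np.uint8);n,l,st,ce=cv2.connectedComponentsWithStats(b)
P=proj(d,[[.505,.27,.09]])[0].astype(int);i=l[P[1],P[0]];print(P,st[i])
for y in range(st[i,1]+st[i,3]-20,st[i,1]+st[i,3],3):
  xs=np.where(l[y]==i)[0];print(y,ray(d,[[xs[0]-.5,y],[xs[-1]+.5,y]],.09)[:,:2].ravel())
E
```

```text
t 35.95 p [0.5286 0.2711 0.0433] yaw -0.10196022378436892 tilt [ 0.0003 -0.    ] dock xy -0.13474573713244586 0.40781629494289556 F [-2.3213 -0.8105  4.3084] open 0.0145665345983736 88.4588638599962 q6 1.921323694437874
t 36.45 p [0.5282 0.2709 0.0418] yaw -0.10881026858056432 tilt [-0. -0.] dock xy -0.13505231482336713 0.40758597701593285 F [-0.0997 -0.1001  0.1599] open 0.04250509034329879 0.0 q6 1.9213150289828993
t 37.575 p [0.4686 0.2711 0.1924] yaw -0.10433409896052706 tilt [ 0.0011 -0.0003] dock xy -0.19319334611279887 0.3945971132364486 F [-0.3663 -0.4412 -0.1423] open 0.042492268259365334 0.0 q6 1.9597179823233624
T [-0.0053 -0.011  -0.0194]
[254 144] [ 220   76   68   87 4692]
143 [0.5069 0.3014 0.5069 0.2397]
146 [0.504  0.3005 0.5039 0.2406]
149 [0.501  0.2793 0.501  0.2628]
152 [0.4981 0.2793 0.4981 0.2628]
155 [0.4951 0.2793 0.4951 0.2628]
158 [0.4921 0.2794 0.4921 0.2627]
161 [0.4891 0.2784 0.4891 0.2627]
```

Key standing in its block, released. A final check with the top camera against the first picture, then hand in.

```bash
python3 - <<'E'
from station import viewer,finish_job
from h import *;import pickle
a=pickle.load(open('d0.pkl','rb'))['top']['img'];t=viewer.get_image('top');b=t['img']
m=(cv2.GaussianBlur(cv2.absdiff(a,b),(5,5),0).max(2)>35).astype(np.uint8)
n,l,st,ce=cv2.connectedComponentsWithStats(m)
for i in range(1,n):
  if st[i,4]>6: print(st[i],ray(t,[ce[i]],.05)[0,:2].round(3))
E
```

```text
[283 138  16  21 184] [ 0.618 -0.094]
[306 145  10   5  36] [ 0.612 -0.149]
[321 145  38  17 280] [ 0.593 -0.221]
[    0   151   143   233 17310] [0.28  0.487]
[263 152  15  12  61] [ 0.585 -0.037]
[145 163   3   5  13] [0.57  0.294]
[151 165   4   9  25] [0.56  0.276]
[128 185  29  19 212] [0.49  0.305]
[ 198  302   72   82 2371] [0.115 0.059]
[238 359  37  25 393] [ 0.024 -0.002]
```

```bash
python3 -c "
from station import finish_job
print(finish_job())"
```

```text
the job is handed in; nothing more can be done
None
```

I handed the job in at about 38 s: the wand is home against the end stop, the keeper is turned to its stop with its arm behind the wand, the key is back upright in its block and released, and the last top view showed no bystander moved.

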